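Roll the lever carrier home and hold the offset lever level over the bushing fixture

TASK

Push the blue carrier along the rollers until it is fully home against the stop of the yellow bay, with the grey lever still lying on it. Then grip the lever at its balance point, the yellow band, lift it out and hold it still and level about 3 to 4 cm above the tips of the two fixture posts, its big hole straight over the thick post and its small hole straight over the thin one, touching nothing; the carrier stays home and the lever is not bumped against the fixture on the way. Finish while still holding the lever there, and leave the steel collar, the tin and the small blue carton where they are.

Things in the scene. Friction and masses are not known exactly. Their poses are not given: they have to be found in the camera images.
- track: fixed roller track, 410 mm long (y from -220 to 190 mm), 146 mm wide; origin on the bench, on its centre line. Grey free-turning rollers, tops 45 mm above the bench, between rails 56 mm high (inner faces x = +-51 mm, outer +-57 mm). The bay is its -y end: yellow-painted rails and a 68 mm high yellow stop with rubber buffers, faces at y = -200 mm.
- bay (a point): point in the bay, at roller-top height, 90 mm along -y from the track's origin; axes as the track's. The carrier's origin is here when it is fully home against the buffers.
- carrier: blue plate 96 (x) x 220 (y) x 14 mm, 0.7 kg, loose on the rollers, 3 mm play to each rail, about 1 N drag, no catch; origin: centre of its underside; y along the track; starts 110 to 160 mm short of home. Aluminium push plate at its +y end: 70 mm wide, outer face at y = 109 mm, top 54 mm above the underside. Lever pads, tops at 34 mm: 50 x 50 mm at y = -80 mm, 40 x 36 mm at y = 76 mm.
- lever: loose grey lever, 0.5 kg: big boss (46 mm diameter, 36 mm high, 20 mm vertical hole) and small eye (26 mm diameter, 28 mm high, 10 mm hole), centres 160 mm apart, undersides level, joined by a bar 14 mm wide (y), 16 mm high, mid-height 18 mm above the undersides. Origin: underside centre of the big hole; x along the bar to the eye, z up. Lies on the carrier's pads, boss at its -y end.
- lever_balance (a point): centre of mass of the lever, in the middle of the bar at mid-height, 47 mm from the big hole's axis; marked by a 20 mm wide yellow paint band round the bar. Axes as the lever's. Grip across the 14 mm width here, within 12 mm along the bar.
- lever_eye (a point): underside centre of the lever's small hole
- fixture: fixed bushing fixture: dark steel plate 226 x 66 x 12 mm with two upright steel posts 160 mm apart, both tips 62 mm above the bench; thick post 18 mm diameter on a 42 mm collar, thin post 8 mm on a 24 mm collar (collar tops 36 mm above the bench). Origin on the bench under the thick post, x towards the thin post, z up.
- thick_post_tip (a point): top centre of the fixture's thick post
- thin_post_tip (a point): top centre of the fixture's thin post
- lube_tin: bystander: round yellow tin, 66 mm diameter, 26 mm high; origin under its centre
- shell_holder: bystander: small dark steel collar, 25 mm diameter, 14 mm high; origin under its centre
- blue_carton: bystander: small blue carton, 40 x 70 x 34 mm; origin under its centre

How it is judged:
By the outcome, as a careful person would: the job done as asked, in the order asked, and still so for the second after the job is handed in, while the arm keeps its last pose, push and grip.
It also fails if it takes over 67 s, if anything falls off the work surface, if the arm or the gripper's body presses on something with over 40 N, if the wrist force passes 120 N, or if a joint passes its speed limit or range.

ROBOT

A 6-joint arm with a two-finger parallel gripper is mounted at the origin on a cart in front of the work surface, level with it; the furniture and walls round the work are solid. World frame = base frame: x ahead of the robot, y to its left, z up, the work surface at z = 0. Lengths are in m, angles in rad, forces in N, time in s.
With the tool pointing down it reaches from about 0.375 to 0.9 m from the base axis. Payload 3.1 kg.
Tool frame: the origin (TCP) lies between the finger pads; the fingertips stand manip.finger_overhang ahead of it and the grasp point (between the pads) lies 5 mm behind it (manip.finger_overhang is the distance from the TCP to the fingertips, in m); z points along the fingers, y is the line along which they close (so a half turn about z gives the same grasp; the last joint's range is limited). The gripper opens to 85 mm and grips with 20 to 120 N. Pads are 22 mm wide; open, the fingers measure 114 mm over their backs; the gripper's body (76 mm by 85 mm) begins 54 mm behind the grasp point. The pads swing forward as they close: fully open they stand 13 mm farther back than shut.
Start: joints at [-1.399, 0.527, 1.433, -0, 1.181, -0.178], TCP at [0.215, -0.587, 0.245] pointing down, gripper open.
Joint ranges: [-3.08, 3.08], [-0.75, 2.2], [0.22, 2.44], [-1.43, 4.57], [0, 2.65], [-2.85, 2.85]. Speed limits (rad/s): [2.79, 2.79, 3.14, 3.14, 3.14, 3.14].

INTERFACE

Orientations are given as a unit quaternion [x, y, z, w].
In Python, from station import manip gives the robot as it stands.
- The arm moves only by the tool drive_tool, never from a script. Its argument "plan" is a list of rows, each a list of 7 numbers: the shift along the tool's x, y, z in m, then the turn, a rotation vector about the tool's x, y, z in degrees, then the opening, from -1 (shut) to 1 (fully open). In form: [[x, y, z, wx, wy, wz, gripper], ...]. A call has 1 to 10 rows; each row shifts and turns the commanded pose from where the row before left it, along the tool's axes as they then stand; what a row does not reach is not made up. A row lasts 1/10 s, in which the tool goes at most 50 mm and 8.59 degrees, less where a joint would pass 70% of its speed; a pose out of reach is approached as far as the arm can. A call is refused whole if a number of a shift passes 0.05 or a number of a turn 8.59, either way. A call with a gripper value outside its range is refused whole. The fingers move at their own pace and stop on an object; "newtons" is the grip in N (left out, the last holds). Time passes only in rows, so rows that do not move let the fingers close. It gives the time, the measured TCP pose, the force, the opening and the grip force at its end, in the units of the state.
- manip.sense(): the state, without advancing time (a new reading comes with each control period).
- manip.snapshot(name): name is "scene" or "top" or "wrist"; returns a dict with "image" (384x512x3 uint8, red, green, blue), "z_map" (384x512 float32, m along the optical axis (not along the pixel's ray), 0 where there is no reading), "fov_y" (degrees; the focal length in pixels is half the picture's height over the tangent of half this angle, whatever the lens; pixels are square), "cx", "cy" (the principal point, pixels), "k1" (the pictures are not rectified: a ray, as slopes to the right and down, at radius r is drawn at 1 + k1 r^2 times it, then the intrinsics apply), "extrinsics" (4x4, takes a point from camera to world coordinates); the wrist camera has in their place "mount" (4x4, takes a point from camera to tool coordinates, whose origin is the TCP and whose axes are the flange's). Camera axes: x right, y up, looking along -z (the intrinsics and any distortion apply to the point x, -y, -z); pixel columns grow to the right and rows downward; lengths in m; the calibration is good to about 2 mm. A picture is of the moment at which its call begins: read the wrist's pose just before it.
- manip.sign_off(): hands the job in; it is judged then, once.
The state is a dict: "t": time; "q": joint angles; "qd": joint speeds; "tau": joint torques, N m; "tcp_pos": TCP position; "tool_rot": TCP orientation; "force": force on the tool from outside, world axes, zero at the start; "ft_torque": the same for the moment, N m; "finger_gap": opening from 0.0 (shut) to 1.0 (fully open); "gripper_force": force on a finger pad.
Only numpy, scipy, OpenCV 4.12 (cv2) and the standard library are available. Lean on these libraries where they do the work, as an engineer would, in place of code of your own. Each camera call takes 0.05 s, during which the arm holds its last target. There are 200 camera calls.

## Working session

There is one attempt and no reset: what is moved stays moved. The work goes in short steps, Python scripts to look and compute and a tool call to move; the robot and the scene stay as the last step left them, time stands still between calls to the robot, and variables do not carry over. Pictures are saved under pics/ and viewed, at most 13 in all, crops included, and the job is handed in when it is done.

Besides the shell and the picture viewer there is one more tool, called after ">>>" as a command line: name --pt "numbers of a row" for each row, then --argument value for the rest. drive_tool: Moves the arm, as the interface text tells. Its arguments: {"type":"object","properties":{"plan":{"type":"array"},"newtons":{"type":"number"}},"required":["plan"]}

```bash
ls; mkdir -p pics
cat > h.py <<'E'
import numpy as np, cv2
from scipy.spatial.transform import Rotation as R
from station import manip
def snap(name):
    s=manip.sense(); d=manip.snapshot(name)
    if name=="wrist":
        T=np.eye(4); T[:3,:3]=R.from_quat(s["tool_rot"]).as_matrix(); T[:3,3]=s["tcp_pos"]
        d["E"]=T@d["mount"]
    else: d["E"]=np.array(d["extrinsics"])
    f=192/np.tan(np.radians(d["fov_y"]/2)); d["K"]=np.array([[f,0,d["cx"]],[0,f,d["cy"]],[0,0,1]])
    return d
def cloud(d):
    v,u=np.mgrid[0:384,0:512].astype(np.float32)
    p=cv2.undistortPoints(np.stack([u.ravel(),v.ravel()],1)[:,None],d["K"],np.array([d["k1"],0,0,0.])).reshape(384,512,2)
    z=d["z_map"]; P=np.stack([p[...,0]*z,-p[...,1]*z,-z],-1)
    W=P@d["E"][:3,:3].T+d["E"][:3,3]; W[z==0]=np.nan
    return W
def save(d,n): cv2.imwrite(f"pics/{n}.png",d["image"][:,:,::-1])
E
python3 - <<'E'
from h import *
print(manip.sense(), manip.finger_overhang)
for n in("scene","top"):
    d=snap(n); save(d,n+"0"); np.savez(n+".npz",W=cloud(d),im=d["image"]); print(n,d["fov_y"],d["k1"],d["E"].round(3).tolist())
a=cv2.imread("pics/scene0.png");b=cv2.imread("pics/top0.png")
E
```

```text
pics
{'t': 0.0, 'q': array([-1.39846653e+00,  5.28474900e-01,  1.43391167e+00,  5.61032237e-06,
        1.18144366e+00, -1.78487274e-01]), 'qd': array([ 0.00244987,  0.00067654,  0.00084893, -0.00193844, -0.00084852,
        0.00064517]), 'tau': array([-8.32644673e-04, -4.42354345e+01, -1.78025436e+01, -1.35716355e-04,
        8.27031385e-03,  2.41525430e-05]), 'tcp_pos': array([ 0.21470476, -0.5862152 ,  0.24432527]), 'tool_rot': array([ 9.84654898e-01,  1.74509257e-01,  6.03844988e-06, -1.11877285e-03]), 'force': array([ 0.10508129, -0.44460202,  0.38058746]), 'ft_torque': array([0.01283913, 0.00313795, 0.06016891]), 'gripper_force': 0.0, 'finger_gap': 0.9981375524297883} 0.014
scene 56.70642280233428 -0.09693249132619682 [[-0.598, 0.615, -0.514, -0.088], [-0.802, -0.448, 0.396, 0.537], [0.014, 0.649, 0.761, 1.004], [0.0, 0.0, 0.0, 1.0]]
top 48.13584968761532 -0.056056536296987335 [[0.013, 0.992, -0.128, 0.417], [-1.0, 0.015, 0.016, 0.083], [0.018, 0.128, 0.992, 1.272], [0.0, 0.0, 0.0, 1.0]]
```

View pics/scene0.png

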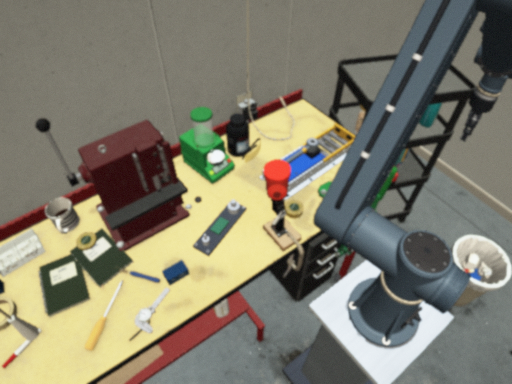

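View pics/top0.png

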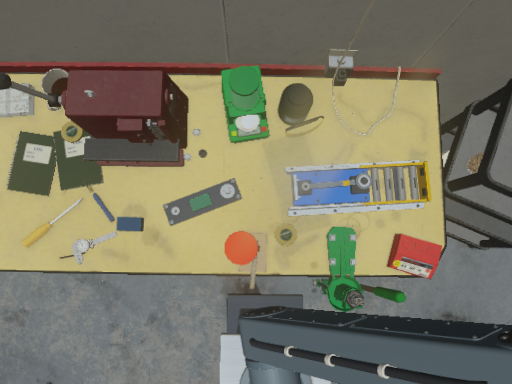

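The top view has world +x up and −y to the right. The track is at cols 287–430 with the bay on the right. The carrier spans cols 293–370, with the boss near (363,182) and the eye near (305,187). The fixture's thick post is at (228,191) and its thin post at (176,211). A red-topped object stands at (241,248).

Run:
```python
from h import *
t=np.load("top.npz");W=t["W"];im=t["im"]
def p(u,v): print((u,v),np.round(np.nanmedian(W[v-1:v+2,u-1:u+2].reshape(-1,3),0),4))
for q in [(363,182),(305,187),(335,184),(293,188),(228,191),(176,211),(205,202),(241,248),(256,270),(343,262),(345,290),(250,60),(247,125),(296,105),(285,235),(203,153),(150,150),(425,182),(300,170),(300,210),(395,182),(130,224),(345,85)]: p(*q)
# hsv stats
# depth map height print for fixture
Z=W[...,2]
m=(Z>0.05)&(Z<0.075); 
big=cv2.resize(im[140:260,150:450],(800,320),interpolation=cv2.INTER_CUBIC); cv2.imwrite("pics/topc.png",big[:,:,::-1])
# max heights grid over region
x=W[...,0].ravel();y=W[...,1].ravel();z=Z.ravel()
print("heights cm; rows x 0.2..0.85, cols y 0.4..-0.55")
for xa in np.arange(0.2,0.85,0.05):
    print(round(xa,2),[int(100*np.nanmax(np.r_[z[(x>=xa)&(x<xa+.05)&(y<=ya)&(y>ya-.05)],0])) for ya in np.arange(0.4,-0.6,-0.05)])
s=np.load("scene.npz")["W"];x,y,z=s.reshape(-1,3).T
print("scene")
for xa in np.arange(0.2,0.85,0.05):
    print(round(xa,2),[int(100*np.nanmax(np.r_[z[(x>=xa)&(x<xa+.05)&(y<=ya)&(y>ya-.05)],0])) for ya in np.arange(0.4,-0.6,-0.05)])
```

```text
(363, 182) [ 0.5878 -0.2382  0.0821]
(305, 187) [ 0.5711 -0.0727  0.0936]
(335, 184) [ 0.5772 -0.1533  0.1074]
(293, 188) [ 0.5675 -0.0396  0.0892]
(228, 191) [0.5592 0.1419 0.0604]
(176, 211) [0.5013 0.2903 0.0403]
(205, 202) [0.5303 0.2101 0.0239]
(241, 248) [0.4032 0.0984 0.3231]
(256, 270) [0.3369 0.0593 0.0251]
(343, 262) [ 0.362  -0.1916  0.025 ]
(345, 290) [ 0.2948 -0.1725  0.1305]
(250, 60) [0.9514 0.0855 0.0606]
(247, 125) [0.749  0.0912 0.0733]
(296, 105) [ 0.785  -0.0409  0.1526]
(285, 235) [ 0.4376 -0.0232  0.0252]
(203, 153) [0.678  0.2216 0.0132]
(150, 150) [0.6573 0.3498 0.14  ]
(425, 182) [ 0.5935 -0.4257  0.0592]
(300, 170) [ 0.6231 -0.0629  0.0568]
(300, 210) [ 0.5118 -0.0685  0.0105]
(395, 182) [ 0.5986 -0.3521  0.0156]
(130, 224) [0.4626 0.4226 0.0357]
(345, 85) [ 0.9021 -0.2105  0.0012]
heights cm; rows x 0.2..0.85, cols y 0.4..-0.55
0.2 [0, 0, 0, 0, 0, 29, 40, 49, 57, 66, 74, 74, 14, 0, 0, 0, 0, 0, 0, 0]
0.25 [0, 0, 0, 0, 0, 0, 38, 46, 55, 63, 74, 80, 80, 19, 19, 0, 0, 0, 0, 0]
0.3 [0, 0, 0, 0, 0, 3, 5, 3, 0, 0, 4, 79, 80, 72, 4, 4, 5, 4, 0, 0]
0.35 [0, 0, 0, 0,
[... 905 characters left out ...]
 0]
0.35 [0, 0, 0, 0, 0, 32, 32, 3, 0, 0, 0, 0, 0, 0, 0, 0, 0, 0, 0, 0]
0.4 [3, 0, 0, 0, 0, 32, 32, 2, 3, 2, 1, 2, 1, 0, 0, 0, 0, 0, 0, 0]
0.45 [3, 5, 6, 1, 0, 0, 0, 3, 2, 2, 0, 1, 1, 0, 0, 0, 0, 0, 0, 0]
0.5 [0, 4, 6, 2, 3, 3, 0, 0, 0, 6, 6, 6, 6, 6, 6, 5, 7, 0, 0, 0]
0.55 [0, 0, 1, 2, 6, 6, 0, 0, 0, 10, 11, 10, 11, 11, 5, 5, 7, 0, 15, 15]
0.6 [15, 31, 15, 0, 0, 0, 0, 0, 5, 0, 6, 6, 11, 6, 6, 5, 7, 0, 0, 16]
0.65 [34, 34, 32, 1, 0, 0, 0, 0, 0, 0, 0, 0, 0, 0, 0, 5, 6, 0, 0, 16]
0.7 [32, 32, 32, 0, 2, 9, 8, 5, 4, 4, 0, 0, 0, 1, 0, 0, 0, 0, 0, 16]
0.75 [32, 32, 32, 0, 13, 25, 25, 13, 16, 17, 4, 1, 1, 1, 1, 0, 0, 0, 0, 0]
0.8 [32, 32, 32, 1, 13, 25, 25, 13, 16, 16, 0, 3, 0, 0, 0, 2, 0, 0, 0, 0]
```

View pics/topc.png

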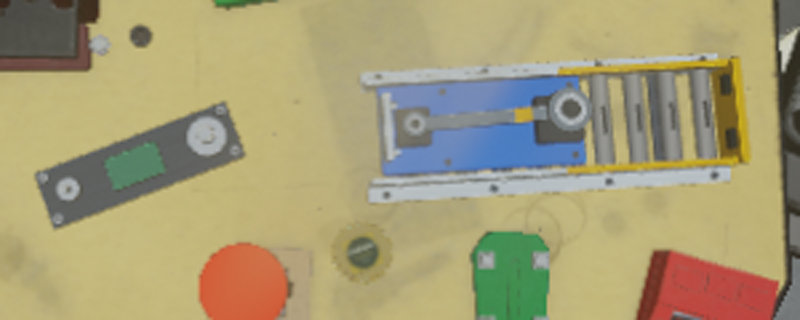

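Run:
```python
from h import *
for n in("top","scene"):
    W=np.load(n+".npz")["W"].reshape(-1,3); W=W[~np.isnan(W[:,0])]
    a=-1.3985; r=W@[np.cos(a),np.sin(a),0]; l=W@[-np.sin(a),np.cos(a),0]; z=W[:,2]
    print(n)
    for lo in np.arange(-.1,.75,.05):
        m=(r>=lo)&(r<lo+.05)&(l>-.2)&(l<.35)&(z>.25)
        if m.sum()>20: print(round(lo,2),m.sum(),"lat",np.percentile(l[m],[1,50,99]).round(3),"z",np.percentile(z[m],[1,50,99]).round(3), "zmin by lat",[(round(k,2),round(float(z[m&(l>k)&(l<k+.05)].min()),2),round(float(z[m&(l>k)&(l<k+.05)].max()),2)) for k in np.arange(-.1,.3,.05) if (m&(l>k)&(l<k+.05)).sum()>5])
# hopper
for n in("top","scene"):
    W=np.load(n+".npz")["W"].reshape(-1,3)
    m=(W[:,2]>.1)&(W[:,0]>.32)&(W[:,0]<.47)&(W[:,1]>0)&(W[:,1]<.18)
    print("hopper",W[m].min(0),W[m].max(0))
```

```text
top
-0.1 220 lat [0.122 0.207 0.263] z [0.278 0.299 0.311] zmin by lat [(np.float64(0.1), 0.28, 0.31), (np.float64(0.15), 0.28, 0.31), (np.float64(0.2), 0.28, 0.31), (np.float64(0.25), 0.28, 0.31)]
-0.05 1741 lat [0.125 0.215 0.27 ] z [0.265 0.333 0.417] zmin by lat [(np.float64(0.1), 0.3, 0.33), (np.float64(0.15), 0.3, 0.4), (np.float64(0.2), 0.31, 0.43), (np.float64(0.25), 0.25, 0.4)]
0.0 2106 lat [0.114 0.226 0.27 ] z [0.268 0.422 0.499] zmin by lat [(np.float64(0.1), 0.3, 0.34), (np.float64(0.15), 0.33, 0.48), (np.float64(0.2), 0.39, 0.51), (np.float64(0.25), 0.25, 0.48)]
0.05 2397 lat [0.176 0.233 0.266] z [0.293 0.514 0.585] zmin by lat [(np.float64(0.1), 0.28, 0.3), (np.float64(0.15), 0.47, 0.56), (np.float64(0.2), 0.47, 0.59), (np.float64(0.25), 0.27, 0.56)]
0.1 3041 lat [0.183 0.237 0.266] z [0.399 0.596 0.668] zmin by lat [(np.float64(0.15), 0.55, 0.64), (np.float64(0.2), 0.56, 0.68), (np.float64(0.25), 0.34, 0.64)]
0.15 3533 lat [0.201 0.246 0.267] z [0.486 0.677 0.745] zmin by lat [(np.float64(0.15), 0.64, 0.66), (np.float64(0.2), 0.64, 0.76), (np.float64(0.25), 0.43, 0.7
[... 2679 characters left out ...]
9 lat [0.063 0.15  0.167] z [0.543 0.565 0.594] zmin by lat [(np.float64(0.05), 0.54, 0.58), (np.float64(0.1), 0.54, 0.57), (np.float64(0.15), 0.54, 0.6)]
0.5 120 lat [0.088 0.101 0.113] z [0.292 0.323 0.348] zmin by lat [(np.float64(0.05), 0.29, 0.35), (np.float64(0.1), 0.29, 0.35)]
0.55 1013 lat [0.08  0.108 0.145] z [0.257 0.404 0.487] zmin by lat [(np.float64(0.05), 0.25, 0.49), (np.float64(0.1), 0.25, 0.48)]
0.6 103 lat [0.075 0.082 0.15 ] z [0.325 0.405 0.475] zmin by lat [(np.float64(0.05), 0.33, 0.49), (np.float64(0.1), 0.32, 0.47)]
hopper [0.36646797 0.05817541 0.19321137] [0.44032417 0.13587389 0.32891901]
hopper [0.36564195 0.05729106 0.10153985] [0.43972544 0.13757511 0.32578711]
```

```bash
cat >> h.py <<'E'
def ray(d,uv,z):
    p=cv2.undistortPoints(np.array(uv,np.float32).reshape(-1,1,2),d["K"],np.array([d["k1"],0,0,0.])).reshape(-1,2)
    D=np.c_[p[:,0],-p[:,1],-np.ones(len(p))]@d["E"][:3,:3].T; o=d["E"][:3,3]
    return o+D*((np.atleast_1d(z)-o[2])/D[:,2])[:,None]
E
python3 - <<'E'
from h import *
d=snap("top")
c=np.array([[208,136],[67,188],[571,108],[413,122],[390,93],[393,158],[362,79],[369,196],[737,58],[748,162],[730,174],[386,157],[581,166]],float)
uv=c/[800/300,320/120]+[150,140]
z=[.062,.062,.115,.107,.099,.099,.056,.056,.068,.068,.056,.059,.059]
n="thick thin boss eye plateA plateB railA railB stopA stopB railend carrA carrB".split()
P=ray(d,uv-0.3,z)
for a,b in zip(n,P): print(a,b.round(4))
D=dict(zip(n,P))
for a,b in [("thick","thin"),("boss","eye"),("plateA","plateB"),("railA","railB"),("stopA","stopB"),("carrB","carrA"),("railend","railB")]:
    v=D[b]-D[a]; print(a,b,np.linalg.norm(v[:2]).round(4),np.degrees(np.arctan2(v[1],v[0])).round(2))
E
```

```text
thick [0.5597 0.143  0.062 ]
thin [0.5023 0.2906 0.062 ]
boss [ 0.5879 -0.2315  0.115 ]
eye [ 0.572  -0.0694  0.107 ]
plateA [ 0.6031 -0.0466  0.099 ]
plateB [ 0.5353 -0.0497  0.099 ]
railA [ 0.6247 -0.0211  0.056 ]
railB [ 0.4987 -0.029   0.056 ]
stopA [ 0.6525 -0.4281  0.068 ]
stopB [ 0.5393 -0.4357  0.068 ]
railend [ 0.5272 -0.4204  0.056 ]
carrA [ 0.5403 -0.0467  0.059 ]
carrB [ 0.5335 -0.2564  0.059 ]
thick thin 0.1585 111.26
boss eye 0.1629 95.59
plateA plateB 0.0678 -177.35
railA railB 0.1262 -176.4
stopA stopB 0.1134 -176.15
carrB carrA 0.2097 88.14
railend railB 0.3924 94.16
```

>>> drive_tool --pt "0 0 -0.03 0 0 0 -1" --pt "0 0 -0.03 0 0 0 -1" --pt "0.03 -0.024 0 0 0 0 -1" --pt "0.03 -0.024 0 0 0 0 -1" --pt "0.03 -0.024 0 0 0 0 -1" --pt "0.03 -0.024 0 0 0 0 -1" --pt "0.03 -0.024 0 0 0 0 -1" --pt "0.03 -0.024 0 0 0 0 -1" --pt "0.03 -0.024 0 0 0 0 -1" --pt "0.03 -0.024 0 0 0 0 -1"

```text
t: 1.15
tcp_pos: [0.3747, -0.3225, 0.3052]
tool_rot: [0.985, 0.174, -0.0, -0.0]
force: [-1.1, 0.2, 0.4]
finger_gap: 0.0
gripper_force: 0.0
```

>>> drive_tool --pt "0.03 -0.024 0 0 0 0 -1" --pt "0.03 -0.024 0 0 0 0 -1" --pt "0.03 -0.024 0 0 0 0 -1" --pt "0.03 -0.024 0 0 0 0 -1" --pt "0.03 -0.024 0 0 0 0 -1" --pt "0.03 -0.024 0 0 0 0 -1" --pt "0.03 -0.024 0 0 0 0 -1" --pt "0.03 -0.024 0 0 0 0 -1" --pt "0.03 -0.024 0 0 0 0 -1" --pt "0 0 0 0 0 0 -1"

```text
t: 2.15
tcp_pos: [0.5551, -0.0248, 0.305]
tool_rot: [0.984, 0.177, 0.001, -0.001]
force: [-0.2, -0.3, 0.0]
finger_gap: -0.002
gripper_force: 0.0
```

>>> drive_tool --pt "0 0 0 0 0 -8.2 -1" --pt "0 0 0 0 0 -8.2 -1" --pt "0 0 0 0 0 -8.2 -1" --pt "0 0 0 0 0 -8.2 -1" --pt "0 0 0 0 0 -8.2 -1" --pt "0 0 0 0 0 -8.2 -1" --pt "0 0 0 0 0 -8.2 -1" --pt "0 0 0 0 0 -8.2 -1" --pt "0 0 0 0 0 -8.2 -1" --pt "0 0 0 0 0 0 -1"

```text
t: 3.15
tcp_pos: [0.553, -0.0291, 0.305]
tool_rot: [0.683, 0.73, -0.0, -0.0]
force: [0.9, 0.1, 0.6]
finger_gap: -0.002
gripper_force: 0.0
```

Run:
```python
from h import *
s=manip.sense();print(s["t"],s["tcp_pos"],R.from_quat(s["tool_rot"]).as_matrix().round(3).tolist(),s["q"].round(3),s["force"])
d=snap("wrist");save(d,"w1");np.savez("w1.npz",W=cloud(d),im=d["image"]);print(d["mount"].round(3).tolist(),d["fov_y"])
```

```text
3.15 [ 0.55295685 -0.02913732  0.30504819] [[-0.067, 0.998, -0.001], [0.998, 0.067, -0.0], [-0.0, -0.001, -1.0]] [-0.254  0.365  1.539 -0.     1.239 -0.321] [0.90003808 0.10058906 0.59080283]
[[0.001, 0.952, 0.307, 0.078], [1.0, -0.001, 0.001, -0.0], [0.001, 0.307, -0.952, -0.129], [0.0, 0.0, 0.0, 1.0]] 62.76465810963986
```

View pics/w1.png

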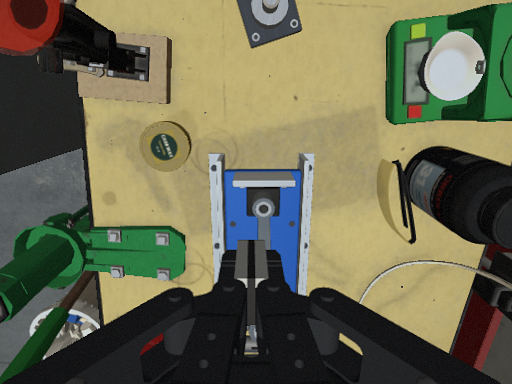

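The wrist view (up = world +y, right = +x) shows the push plate at about rows 172–186, cols 234–295. The eye is at (264,209), and the rails run vertically at cols 216 and 306. The thick post is at the top edge near (270,3).

Run:
```python
from h import *
d=snap("wrist")
uv=[[234,173],[298,173],[264,209],[210,154],[313,154],[216,290],[306,290],[219,165],[302,165],[270,3]]
z=[.099,.099,.107,.056,.056,.056,.056,.056,.056,.062]
P=ray(d,uv,z); print(P.round(4))
W=cloud(d); print(W[180,240:290:10].round(4).tolist())
for c in (245,264,285):
    print([ (r,*W[r,c][1:].round(3)) for r in range(162,192,2)])
```

```text
[[ 0.5343 -0.0355  0.099 ]
 [ 0.6043 -0.0309  0.099 ]
 [ 0.5699 -0.0723  0.107 ]
 [ 0.5023 -0.0246  0.056 ]
 [ 0.6271 -0.0164  0.056 ]
 [ 0.5155 -0.2169  0.056 ]
 [ 0.6417 -0.2085  0.056 ]
 [ 0.5137 -0.0375  0.056 ]
 [ 0.6153 -0.0308  0.056 ]
 [ 0.5613  0.1408  0.062 ]]
[[0.5413, -0.0432, 0.0984], [0.5523, -0.0425, 0.0983], [0.5634, -0.0419, 0.0979], [0.5744, -0.0411, 0.098], [0.5855, -0.0403, 0.0982]]
[(162, np.float64(-0.044), np.float64(-0.0)), (164, np.float64(-0.046), np.float64(0.0)), (166, np.float64(-0.049), np.float64(0.001)), (168, np.float64(-0.052), np.float64(0.001)), (170, np.float64(-0.042), np.float64(0.057)), (172, np.float64(-0.043), np.float64(0.062)), (174, np.float64(-0.043), np.float64(0.071)), (176, np.float64(-0.043), np.float64(0.08)), (178, np.float64(-0.043), np.float64(0.089)), (180, np.float64(-0.043), np.float64(0.098)), (182, np.float64(-0.045), np.float64(0.1)), (184, np.float64(-0.047), np.float64(0.1)), (186, np.float64(-0.05), np.float64(0.099)), (188, np.float64(-0.064), np.float64(0.06)), (190, np.float64(-0.067), np.float64(0.059))]
[(162, np.flo
[... 648 characters left out ...]
 np.float64(0.079))]
[(162, np.float64(-0.04), np.float64(0.002)), (164, np.float64(-0.043), np.float64(-0.001)), (166, np.float64(-0.046), np.float64(0.0)), (168, np.float64(-0.048), np.float64(0.001)), (170, np.float64(-0.038), np.float64(0.056)), (172, np.float64(-0.04), np.float64(0.062)), (174, np.float64(-0.04), np.float64(0.072)), (176, np.float64(-0.04), np.float64(0.081)), (178, np.float64(-0.04), np.float64(0.089)), (180, np.float64(-0.04), np.float64(0.099)), (182, np.float64(-0.042), np.float64(0.101)), (184, np.float64(-0.044), np.float64(0.1)), (186, np.float64(-0.046), np.float64(0.1)), (188, np.float64(-0.061), np.float64(0.059)), (190, np.float64(-0.063), np.float64(0.059))]
```

>>> drive_tool --pt "0.015 0.008 0 0 0 0 -1" --pt "0.015 0.008 0 0 0 0 -1" --pt "0 0 0.035 0 0 0 -1" --pt "0 0 0.035 0 0 0 -1" --pt "0 0 0.035 0 0 0 -1" --pt "0 0 0.035 0 0 0 -1" --pt "0 0 0.035 0 0 0 -1" --pt "0 0 0.03 0 0 0 -1" --pt "0 0 0.014 0 0 0 -1" --pt "0 0 0 0 0 0 -1"

```text
t: 4.25
tcp_pos: [0.5662, 0.0026, 0.0845]
tool_rot: [0.683, 0.73, -0.001, -0.002]
force: [0.1, -0.6, 0.1]
finger_gap: -0.001
gripper_force: 0.0
```

>>> drive_tool --pt "-0.008 0 0 0 0 0 -1" --pt "-0.008 0 0 0 0 0 -1" --pt "-0.006 0 0 0 0 0 -1" --pt "-0.003 0 0 0 0 0 -1" --pt "-0.003 0 0 0 0 0 -1" --pt "-0.003 0 0 0 0 0 -1" --pt "-0.003 0 0 0 0 0 -1" --pt "-0.003 0 0 0 0 0 -1" --pt "-0.004 0 0 0 0 0 -1" --pt "-0.004 0 0 0 0 0 -1"

```text
t: 5.25
tcp_pos: [0.5705, -0.0424, 0.0864]
tool_rot: [0.683, 0.731, 0.0, -0.0]
force: [-0.1, 1.7, 1.6]
finger_gap: 0.003
gripper_force: 0.9
```

>>> drive_tool --pt "-0.005 0 0 0 0 0 -1" --pt "-0.006 0 0 0 0 0 -1" --pt "-0.007 0 0 0 0 0 -1" --pt "-0.007 0 0 0 0 0 -1" --pt "-0.007 0 0 0 0 0 -1" --pt "-0.007 0 0 0 0 0 -1" --pt "-0.007 0 0 0 0 0 -1" --pt "-0.006 0 0 0 0 0 -1" --pt "-0.005 0 0 0 0 0 -1" --pt "-0.005 0 0 0 0 0 -1"

```text
t: 6.25
tcp_pos: [0.5749, -0.1047, 0.0863]
tool_rot: [0.683, 0.731, 0.0, 0.0]
force: [0.4, 1.2, 1.5]
finger_gap: -0.0
gripper_force: 0.9
```

Run:
```python
from h import *
s=manip.sense();print(s["t"],s["tcp_pos"],s["q"].round(4),s["force"])
d=snap("top");W=cloud(d)
np.savez("top2.npz",W=W,im=d["image"])
d=snap("wrist");W=cloud(d);save(d,"w2")
for n in ("top2",):
    cv2.imwrite("pics/top2c.png",cv2.resize(np.load("top2.npz")["im"][140:260,260:450],(760,480),interpolation=cv2.INTER_CUBIC)[:,:,::-1])
```

```text
6.25 [ 0.57487468 -0.10467778  0.08628174] [-3.7130e-01  6.9440e-01  1.6589e+00  2.0000e-04  7.8810e-01 -4.3930e-01] [0.38825015 1.1539833  1.45425953]
```

View pics/w2.png

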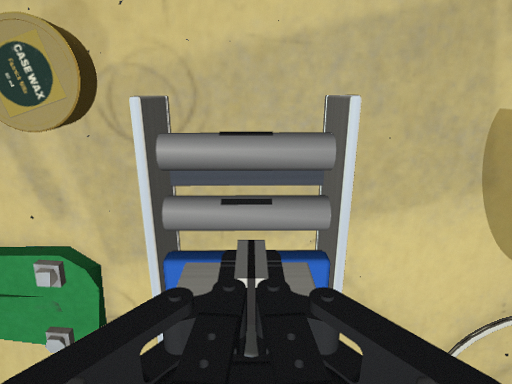

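The wrist view shows the closed fingers centred against the push plate at cols 180–310, with rollers uncovered behind it. I'll keep pushing and slow down near home.

>>> drive_tool --pt "-0.005 0 0 0 0 0 -1" --pt "-0.006 0 0 0 0 0 -1" --pt "-0.007 0 0 0 0 0 -1" --pt "-0.007 0 0 0 0 0 -1" --pt "-0.007 0 0 0 0 0 -1" --pt "-0.006 0 0 0 0 0 -1" --pt "-0.005 0 0 0 0 0 -1" --pt "-0.004 0 0 0 0 0 -1" --pt "-0.003 0 0 0 0 0 -1" --pt "-0.002 0 0 0 0 0 -1"

```text
t: 7.35
tcp_pos: [0.5783, -0.1565, 0.0863]
tool_rot: [0.683, 0.731, 0.0, 0.0]
force: [-0.2, 1.8, -0.8]
finger_gap: 0.001
gripper_force: 0.7
```

>>> drive_tool --pt "-0.002 0 0 0 0 0 -1" --pt "-0.002 0 0 0 0 0 -1" --pt "-0.002 0 0 0 0 0 -1" --pt "-0.002 0 0 0 0 0 -1" --pt "-0.002 0 0 0 0 0 -1" --pt "-0.002 0 0 0 0 0 -1"

```text
t: 7.95
tcp_pos: [0.5792, -0.1682, 0.0863]
tool_rot: [0.683, 0.731, 0.0, 0.0]
force: [-0.2, 0.5, -0.7]
finger_gap: 0.003
gripper_force: 0.6
```

>>> drive_tool --pt "-0.002 0 0 0 0 0 -1" --pt "-0.002 0 0 0 0 0 -1"

```text
t: 8.15
tcp_pos: [0.5795, -0.1722, 0.0863]
tool_rot: [0.683, 0.731, 0.0, 0.0]
force: [0.1, 1.9, -0.9]
finger_gap: 0.001
gripper_force: 0.7
```

>>> drive_tool --pt "-0.002 0 0 0 0 0 -1" --pt "-0.002 0 0 0 0 0 -1" --pt "-0.001 0 0 0 0 0 -1"

```text
t: 8.45
tcp_pos: [0.5798, -0.1774, 0.0864]
tool_rot: [0.683, 0.731, 0.0, 0.0]
force: [-0.6, 1.5, -0.9]
finger_gap: 0.005
gripper_force: 0.6
```

>>> drive_tool --pt "-0.001 0 0 0 0 0 -1" --pt "-0.001 0 0 0 0 0 -1"

```text
t: 8.65
tcp_pos: [0.5799, -0.1791, 0.0864]
tool_rot: [0.683, 0.731, 0.0, 0.0]
force: [-0.4, 0.7, -0.2]
finger_gap: 0.006
gripper_force: 0.7
```

>>> drive_tool --pt "-0.001 0 0 0 0 0 -1" --pt "-0.001 0 0 0 0 0 -1"

```text
t: 8.85
tcp_pos: [0.5801, -0.1811, 0.0864]
tool_rot: [0.683, 0.731, 0.0, 0.0]
force: [-0.5, 1.1, -0.7]
finger_gap: -0.004
gripper_force: 0.7
```

>>> drive_tool --pt "-0.001 0 0 0 0 0 -1" --pt "-0.001 0 0 0 0 0 -1"

```text
t: 9.05
tcp_pos: [0.5802, -0.1831, 0.0863]
tool_rot: [0.683, 0.731, 0.0, 0.0]
force: [0.4, 0.9, -1.1]
finger_gap: 0.001
gripper_force: 0.7
```

>>> drive_tool --pt "-0.001 0 0 0 0 0 -1" --pt "-0.001 0 0 0 0 0 -1"

```text
t: 9.25
tcp_pos: [0.5804, -0.1852, 0.0864]
tool_rot: [0.683, 0.731, 0.0, 0.0]
force: [0.2, 1.1, -0.4]
finger_gap: -0.001
gripper_force: 0.7
```

Run:
```python
from h import *
s=manip.sense();print(s["t"],s["tcp_pos"],s["force"])
d=snap("top");cv2.imwrite("pics/top3c.png",cv2.resize(d["image"][150:230,310:450],(700,400),interpolation=cv2.INTER_CUBIC)[:,:,::-1])
```

```text
9.25 [ 0.58037111 -0.1851625   0.08636701] [ 0.17756195  1.11738734 -0.39561746]
```

View pics/top3c.png

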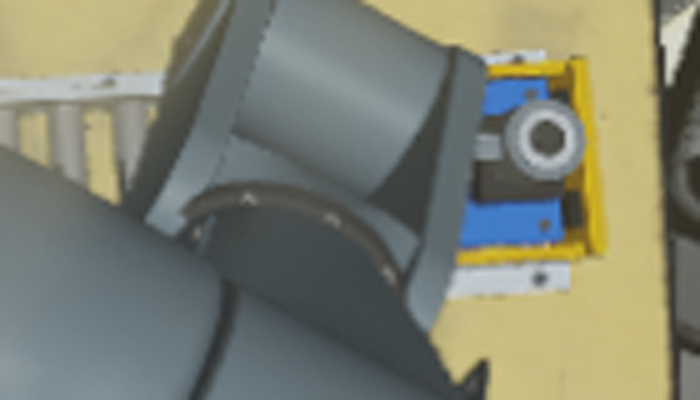

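The top crop shows the carrier's front edge (cols ~550–562) almost touching the buffers (cols ~555–580), with the boss at (547,138). A few mm remain.

>>> drive_tool --pt "-0.001 0 0 0 0 0 -1" --pt "-0.001 0 0 0 0 0 -1"

```text
t: 9.5
tcp_pos: [0.5805, -0.1871, 0.0864]
tool_rot: [0.683, 0.731, 0.0, 0.0]
force: [0.4, 1.1, -1.1]
finger_gap: 0.001
gripper_force: 0.7
```

>>> drive_tool --pt "-0.001 0 0 0 0 0 -1" --pt "-0.001 0 0 0 0 0 -1"

```text
t: 9.7
tcp_pos: [0.5805, -0.1879, 0.0864]
tool_rot: [0.683, 0.73, 0.001, -0.001]
force: [1.3, 6.9, 2.1]
finger_gap: -0.002
gripper_force: 3.6
```

>>> drive_tool --pt "-0.001 0 0 0 0 0 -1" --pt "-0.001 0 0 0 0 0 -1"

```text
t: 9.9
tcp_pos: [0.5805, -0.1879, 0.0864]
tool_rot: [0.683, 0.73, 0.002, -0.002]
force: [1.8, 13.4, 3.3]
finger_gap: 0.003
gripper_force: 6.0
```

Force rose to 13 N while the position stayed fixed at y = −0.1879, so the carrier is home. Backing off slowly.

>>> drive_tool --pt "0.001 0 0 0 0 0 -1" --pt "0.001 0 0 0 0 0 -1" --pt "0.001 0 0 0 0 0 -1" --pt "0.001 0 0 0 0 0 -1" --pt "0.003 0 0 0 0 0 -1" --pt "0.008 0 0 0 0 0 -1" --pt "0.01 0 0 0 0 0 -1" --pt "0.01 0 0 0 0 0 -1" --pt "0 0 -0.01 0 0 0 -1" --pt "0 0 -0.03 0 0 0 -1"

```text
t: 10.9
tcp_pos: [0.5763, -0.1546, 0.1247]
tool_rot: [0.682, 0.731, -0.001, -0.003]
force: [0.7, -0.2, 1.1]
finger_gap: 0.001
gripper_force: 0.0
```

>>> drive_tool --pt "0 0 -0.04 0 0 0 -1" --pt "0 0 -0.04 0 0 0 -1" --pt "0 0 -0.04 0 0 0 -1" --pt "0 0 -0.04 0 0 0 1" --pt "-0.025 0 0 0 0 0 1" --pt "-0.025 0 0 0 0 0 1" --pt "-0.025 0 0 0 0 0 1" --pt "0 0 0 0 0 0 1" --pt "0 0 0 0 0 0 1"

```text
t: 11.8
tcp_pos: [0.5831, -0.2309, 0.2867]
tool_rot: [0.683, 0.73, 0.0, -0.0]
force: [-0.5, 0.8, -0.3]
finger_gap: 0.99
gripper_force: 0.0
```

Run:
```python
from h import *
s=manip.sense();print(s["t"],s["tcp_pos"],s["force"],s["q"])
d=snap("wrist");save(d,"w3");np.savez("w3.npz",W=cloud(d),im=d["image"])
```

```text
11.8 [ 0.58308446 -0.23094455  0.28668621] [-0.50158785  0.79891343 -0.3002686 ] [-5.55221367e-01  4.89035997e-01  1.37921582e+00  4.04054888e-04
  1.27352183e+00 -6.22455706e-01]
```

View pics/w3.png

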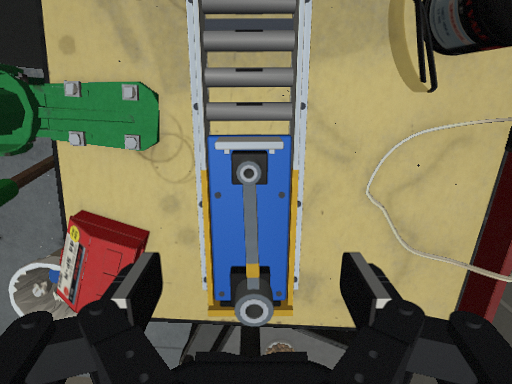

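With the gripper open, the wrist view shows the carrier home in the bay (front edge at row ~309, at the stop). The eye is at (249,173), the boss at (255,311), and the yellow band at (252,270).

Run:
```python
from h import *
d=snap("wrist");W=cloud(d);im=d["image"];Z=W[...,2]
def hole(u,v,r):
    g=im[v-r:v+r+1,u-r:u+r+1].astype(int).sum(2); yy,xx=np.nonzero(g<np.percentile(g,50)*0.55); print("px",len(xx),xx.mean()+u-r,yy.mean()+v-r); return xx.mean()+u-r,yy.mean()+v-r
b=hole(255,311,12); e=hole(249,173,7)
hsv=cv2.cvtColor(im,cv2.COLOR_RGB2HSV)
m=(hsv[...,0]>18)&(hsv[...,0]<32)&(hsv[...,1]>150)&(Z>.095)&(Z<.115)
yy,xx=np.nonzero(m); k=(yy>250)&(yy<295)&(xx>235)&(xx<270); yy=yy[k];xx=xx[k]; print("band px",len(xx),xx.min(),xx.max(),yy.min(),yy.max())
band=(xx.mean(),yy.mean())
P=ray(d,[b,e,band],[.115,.107,.105]); print(P.round(4))
print("band cloud",W[yy,xx].mean(0).round(4), W[yy,xx].min(0).round(4),W[yy,xx].max(0).round(4))
v=P[1]-P[0]; L=np.linalg.norm(v[:2]); a=v/L
print("L",L,"ang",np.degrees(np.arctan2(v[1],v[0])))
# boss by cloud ring
m=(Z>.112)&(Z<.119)&(np.hypot(W[...,0]-P[0,0],W[...,1]-P[0,1])<.03); q=W[m][:,:2].astype(np.float32)
print("boss circle",cv2.minEnclosingCircle(q), np.median(W[m][:,2]))
m=(Z>.103)&(Z<.111)&(np.hypot(W[...,0]-P[1,0],W[...,1]-P[1,1])<.017); q=W[m][:,:2].astype(np.float32)
print("eye circle",cv2.minEnclosingCircle(q), np.median(W[m][:,2]))
bp=P[0]+.047*a; print("balance",bp)
# plate face
for c in (235,249,263): print([tuple(W[r,c][1:].round(3)) for r in range(138,150,2)])
```

```text
px 170 253.68235294117648 311.5882352941176
px 70 248.47142857142856 173.67142857142858
band px 171 246 258 264 277
[[ 0.5967 -0.3893  0.115 ]
 [ 0.5801 -0.2296  0.107 ]
 [ 0.5916 -0.3424  0.105 ]]
band cloud [ 0.5916 -0.3419  0.1058] [ 0.5843 -0.3505  0.1036] [ 0.5988 -0.3323  0.1076]
L 0.16056347787927366 ang 95.95511764158688
boss circle ((0.5962381958961487, -0.3877827823162079), 0.02322402596473694) 0.11550289732935876
eye circle ((0.5800102353096008, -0.23174062371253967), 0.014992338605225086) 0.10751829455714162
balance [ 0.59186964 -0.3425849   0.11265825]
[(np.float64(-0.201), np.float64(0.066)), (np.float64(-0.2), np.float64(0.082)), (np.float64(-0.2), np.float64(0.096)), (np.float64(-0.202), np.float64(0.099)), (np.float64(-0.204), np.float64(0.099)), (np.float64(-0.206), np.float64(0.099))]
[(np.float64(-0.199), np.float64(0.066)), (np.float64(-0.199), np.float64(0.082)), (np.float64(-0.199), np.float64(0.097)), (np.float64(-0.201), np.float64(0.099)), (np.float64(-0.203), np.float64(0.099)), (np.float64(-0.205), np.float64(0.101))]
[(np.float64(-0.198), np.float64(0.067)), (np.float64(-0.198), np.float64(0.081)), (np.float64(-0.198), np.float64(0.097)), (np.float64(-0.2), np.float64(0.1)), (np.float64(nan), np.float64(nan)), (np.float64(-0.204), np.float64(0.1))]
```

>>> drive_tool --pt "-0.028 0 0.02 0 0 0 1" --pt "-0.028 0 0.02 0 0 0 1" --pt "-0.028 0 0.02 0 0 0 1" --pt "-0.028 0.001 0.02 0 0 0 1" --pt "0 0 0.02 0 0 -2 1" --pt "0 0 0 0 0 0 1" --pt "0 0 0 0 0 0 1"

```text
t: 12.6
tcp_pos: [0.592, -0.3413, 0.1863]
tool_rot: [0.67, 0.743, 0.0, -0.001]
force: [-0.3, 0.1, 0.5]
finger_gap: 0.997
gripper_force: 0.0
```

Run:
```python
from h import *
s=manip.sense();M=R.from_quat(s["tool_rot"]).as_matrix();print(s["t"],s["tcp_pos"],s["q"],np.degrees(np.arctan2(M[1,0],M[0,0])))
print("to go (tool)",M.T@(np.array([.5918,-.3423,.092])-s["tcp_pos"]))
d=snap("wrist");W=cloud(d);Z=W[...,2]
for y in (-.30,-.29,-.28,-.27,-.26):
    m=(abs(W[...,1]-y)<.002)&(Z>.098)&(Z<.112)&(abs(W[...,0]-.585)<.03); x=W[m][:,0]; print(y,m.sum(),(x.min()+x.max())/2 if len(x) else None,np.ptp(x) if len(x) else 0)
```

```text
12.6 [ 0.59201422 -0.34129412  0.18627342] [-6.86230356e-01  6.70367631e-01  1.32712189e+00  2.96723608e-04
  1.14554926e+00 -7.89793524e-01] 95.92667872921297
to go (tool) [-0.00109313 -0.00023905  0.09427239]
-0.3 122 0.5873974673032017 0.013928544908051288
-0.29 126 0.5863490851130079 0.013703350672037873
-0.28 138 0.5849084335342853 0.014363975975826948
-0.27 141 0.5838877549028187 0.014050119502771241
-0.26 145 0.5828782620579225 0.01383897189454153
```

>>> drive_tool --pt "-0.001 0 0.025 0 0 0 1" --pt "0 0 0.025 0 0 0 1" --pt "0 0 0.02 0 0 0 1" --pt "0 0 0.014 0 0 0 1" --pt "0 0 0.01 0 0 0 1" --pt "0 0 0 0 0 0 1" --pt "0 0 0 0 0 0 1"

```text
t: 13.35
tcp_pos: [0.5927, -0.3438, 0.0932]
tool_rot: [0.67, 0.743, 0.0, 0.001]
force: [1.3, 0.0, 0.4]
finger_gap: 1.003
gripper_force: 0.0
```

>>> drive_tool --pt "0 0 0 0 0 0 0" --pt "0 0 0 0 0 0 -0.4" --pt "0 0 0 0 0 0 -0.6" --pt "0 0 0 0 0 0 -0.7" --pt "0 0 0 0 0 0 -1" --pt "0 0 0 0 0 0 -1" --pt "0 0 0 0 0 0 -1" --pt "0 0 0 0 0 0 -1" --newtons 60

```text
t: 14.15
tcp_pos: [0.5925, -0.3437, 0.0927]
tool_rot: [0.67, 0.743, 0.0, 0.0]
force: [-0.0, 0.3, 2.8]
finger_gap: 0.156
gripper_force: 59.2
```

>>> drive_tool --pt "0 0 -0.005 0 0 0 -1" --pt "0 0 -0.008 0 0 0 -1" --pt "0 0 -0.01 0 0 0 -1" --pt "0 0 -0.015 0 0 0 -1" --pt "0 0 -0.02 0 0 0 -1" --pt "0 0 -0.02 0 0 0 -1" --pt "0 0 -0.02 0 0 0 -1" --pt "0 0 -0.02 0 0 0 -1" --pt "0 0 -0.015 0 0 0 -1" --pt "0 0 -0.01 0 0 0 -1"

```text
t: 15.15
tcp_pos: [0.5924, -0.3439, 0.2377]
tool_rot: [0.67, 0.743, 0.0, 0.001]
force: [0.3, 0.0, -4.7]
finger_gap: 0.152
gripper_force: 58.7
```

Run:
```python
from h import *
s=manip.sense();M=R.from_quat(s["tool_rot"]).as_matrix();print(s["t"],s["tcp_pos"],s["q"],s["force"],s["gripper_force"],M.round(4).tolist())
d=snap("wrist");save(d,"w4");np.savez("w4.npz",W=cloud(d),im=d["image"])
# kinematic fit
q=np.array([[.5285,1.4339],[.365,1.539],[.6944,1.6589],[.4890,1.3792],[.6704,1.3271],s["q"][1:3]])
p=np.array([[.2147,-.5862,.2443],[.55296,-.02914,.30505],[.57487,-.10468,.08628],[.58308,-.23094,.28669],[.59201,-.34129,.18627],s["tcp_pos"]])
q1=np.array([-1.39847,-.254,-.3713,-.55522,-.68623,s["q"][0]])
r=p[:,0]*np.cos(q1)+p[:,1]*np.sin(q1); l=-p[:,0]*np.sin(q1)+p[:,1]*np.cos(q1); print("lat",l)
A=[];b=[]
for (a,c),rr,z in zip(q,r,p[:,2]):
    A+=[[np.sin(a),np.sin(a+c),1,0],[np.cos(a),np.cos(a+c),0,1]];b+=[rr,z]
x,res,_,_=np.linalg.lstsq(np.array(A),np.array(b),rcond=None);print("L1,L2,r0,z0",x,res)
from scipy.optimize import fsolve
def pose(P):
    L=l.mean();rr=np.sqrt(P[0]**2+P[1]**2-L**2)
    f=lambda y:[x[0]*np.sin(y[0])+x[1]*np.sin(y[0]+y[1])+x[2]-rr,x[0]*np.cos(y[0])+x[1]*np.cos(y[0]+y[1])+x[3]-P[2]]
    y=fsolve(f,[.6,1.6]);qq=np.arctan2(P[1],P[0])-np.arcsin(L/np.hypot(P[0],P[1]))
    E=np.array([x[0]*np.sin(y[0]),x[0]*np.cos(y[0])]);F=E+x[1]*np.array([np.sin(y.sum()),np.cos(y.sum())])
    h=np.array([.403*np.cos(qq)+.098*np.sin(qq),-.403*np.sin(qq)+.098*np.cos(qq)])
    print("pose",P,"q",qq,y,"elbow(rel shoulder)",E,"wrist",F,"rr",rr,"hopper r,l",h)
pose([.543,.187,.113]);pose([.543,.187,.26]);pose([.2147,-.5862,.2443])
```

```text
15.15 [ 0.59243242 -0.34387348  0.23765875] [-6.88670857e-01  6.17560461e-01  1.27833911e+00 -1.54137185e-05
  1.24311170e+00 -7.91656656e-01] [ 0.31738185  0.04331324 -4.74791343] 58.68006706237793 [[-0.1028, 0.9947, 0.002], [0.9947, 0.1028, -0.0017], [-0.0018, 0.0018, -1.0]]
lat [0.11100152 0.11074143 0.11103171 0.11110988 0.11107669 0.11099587]
L1,L2,r0,z0 [ 0.48606773  0.3936027   0.00567603 -0.02448078] [0.00129807]
pose [0.543, 0.187, 0.113] q 0.13717122793719727 [0.58636905 1.73129656] elbow(rel shoulder) [0.26896084 0.4048727 ] wrist [0.5577941  0.13748078] rr 0.5634701297546358 hopper r,l [0.41261519 0.04197265]
pose [0.543, 0.187, 0.26] q 0.13717122793719727 [0.41941272 1.56850001] elbow(rel shoulder) [0.19793852 0.44393939] wrist [0.5577941  0.28448078] rr 0.5634701297546358 hopper r,l [0.41261519 0.04197265]
pose [0.2147, -0.5862, 0.2443] q -1.3984558905604465 [0.52862672 1.43573152] elbow(rel shoulder) [0.24514728 0.41971972] wrist [0.60865866 0.26878078] rr 0.6143346947110395 hopper r,l [-0.02743834  0.41383588]
```

View pics/w4.png

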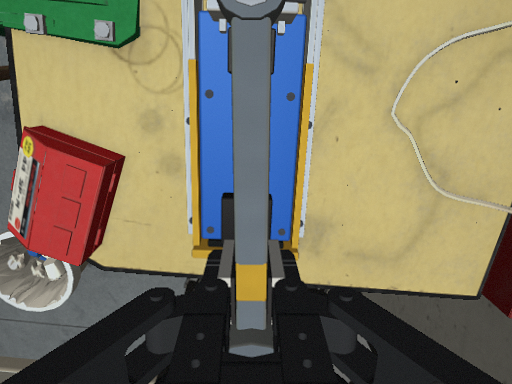

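The lever hangs centred in the fingers at the yellow band (rows 264–300), and the carrier is still against the stop. Next I'll measure the lever in the tool frame.

```bash
cat > lev.py <<'E'
from h import *
def lever(verbose=True):
    s=manip.sense();M=R.from_quat(s["tool_rot"]).as_matrix()
    d=snap("wrist");W=cloud(d);im=d["image"]
    T=(W-s["tcp_pos"])@M   # tool coords
    hsv=cv2.cvtColor(im,cv2.COLOR_RGB2HSV)
    bar=(abs(T[...,1])<.012)&(T[...,0]>.02)&(T[...,0]<.095)&(abs(T[...,2]+.013)<.01)
    X=T[bar]; c=np.polyfit(X[:,0],X[:,1],1); k=np.polyfit(X[:,0],X[:,2],1)
    cen=[]
    for x in np.arange(.025,.095,.01):
        y=X[abs(X[:,0]-x)<.003][:,1]; cen.append((x,(y.min()+y.max())/2,np.ptp(y)))
    cen=np.array(cen); c=np.polyfit(cen[:,0],cen[:,1],1)
    b=(hsv[...,0]>18)&(hsv[...,0]<32)&(hsv[...,1]>150)&(abs(T[...,1])<.012)&(abs(T[...,0])<.02)&(abs(T[...,2]+.013)<.01)
    B=T[b]
    print("bar lateral y=%.4f x %+.5f"%tuple(c),"widths",cen[:,2].round(4),"top z=%.4f x %+.4f"%tuple(k),"-> world tilt deg",np.degrees(np.arctan(k[0])))
    print("band x",np.percentile(B[:,0],[1,50,99]).round(4),"top z",np.median(B[:,2]).round(4))
    return s,M,d,W,T
E
python3 - <<'E'
from lev import *
from lev import lever
s,M,d,W,T=lever()
m=(T[...,0]>.097)&(abs(T[...,1])<.02)&(abs(T[...,2]+.016)<.008); E=T[m]; print("eye start x",E[:,0].max(), np.median(E[:,2]))
q=np.array([[.5285,1.4339],[.365,1.539],[.6944,1.6589],[.4890,1.3792],[.6704,1.3271],s["q"][1:3]])
p=np.array([[.2147,-.5862,.2443],[.55296,-.02914,.30505],[.57487,-.10468,.08628],[.58308,-.23094,.28669],[.59201,-.34129,.18627],s["tcp_pos"]])
r=np.sqrt(p[:,0]**2+p[:,1]**2-.111**2)
A=[];b=[]
for (a,c),rr,z in zip(q,r,p[:,2]):
    e=a+c;A+=[[np.sin(a),np.sin(e),np.cos(e),1,0],[np.cos(a),np.cos(e),-np.sin(e),0,1]];b+=[rr,z]
x,res,_,_=np.linalg.lstsq(np.array(A),np.array(b),rcond=None);print(x,res)
E
```

```text
bar lateral y=-0.0017 x -0.00035 widths [0.0136 0.0141 0.0137 0.0144 0.0138 0.0146 0.0139 0.0137] top z=-0.0001 x -0.0127 -> world tilt deg -0.00856892354117476
band x [-0.0077  0.0019  0.0101] top z -0.0132
eye start x 0.1085281536320289 -0.013719175340835027
[ 0.59085779  0.3917964   0.11566817 -0.00094817 -0.00941817] [2.06060097e-06]
```

>>> drive_tool --pt "0.008 0.001 0 0 0 0 -1" --pt "0.016 0.002 0 0 0 0 -1" --pt "0.025 0.003 0 0 0 0 -1" --pt "0.032 0.003 0 0 0 0 -1" --pt "0.032 0.003 0 0 0 0 -1" --pt "0.032 0.003 0 0 0 0 -1" --pt "0.032 0.003 0 0 0 0 -1" --pt "0.032 0.003 0 0 0 0 -1" --pt "0.032 0.003 0 0 0 0 -1" --pt "0.032 0.003 0 0 0 0 -1"

```text
t: 16.25
tcp_pos: [0.5895, -0.0662, 0.2343]
tool_rot: [0.67, 0.743, -0.0, -0.001]
force: [-0.1, -0.0, -5.6]
finger_gap: 0.148
gripper_force: 58.7
```

>>> drive_tool --pt "0.032 0.004 0 0 0 0 -1" --pt "0.032 0.004 0 0 0 0 -1" --pt "0.032 0.004 0 0 0 0 -1" --pt "0.032 0.003 0 0 0 0 -1" --pt "0.032 0.003 0 0 0 0 -1" --pt "0.032 0.003 0 0 0 0 -1" --pt "0.032 0.003 0 0 0 0 -1" --pt "0.025 0.002 0 0 0 0 -1" --pt "0.016 0.002 0 0 0 0 -1" --pt "0.008 0.001 0 0 0 0 -1"

```text
t: 17.25
tcp_pos: [0.5904, 0.2073, 0.2346]
tool_rot: [0.669, 0.743, -0.001, -0.001]
force: [0.0, -0.7, -4.7]
finger_gap: 0.149
gripper_force: 58.7
```

>>> drive_tool --pt "0 0 0 0 0 -2 -1" --pt "0 0 0 0 0 -3.5 -1" --pt "0 0 0 0 0 -4.3 -1" --pt "0 0 0 0 0 -3.5 -1" --pt "0 0 0 0 0 -2 -1" --pt "0 0 0 0 0 0 -1" --pt "0 0 0 0 0 0 -1"

```text
t: 17.95
tcp_pos: [0.5915, 0.2046, 0.2351]
tool_rot: [0.566, 0.825, -0.0, -0.0]
force: [0.0, 0.4, -5.2]
finger_gap: 0.152
gripper_force: 58.6
```

Run:
```python
from lev import *
s,M,d,W,T=lever(); save(d,"w5"); np.savez("w5.npz",W=W,T=T,im=d["image"])
print(s["t"],s["tcp_pos"],s["q"],s["gripper_force"],"yaw",np.degrees(np.arctan2(M[1,0],M[0,0])),M[2].round(4))
```

```text
bar lateral y=-0.0022 x -0.00047 widths [0.0136 0.0141 0.0137 0.0138 0.0139 0.0139 0.0139 0.0139] top z=-0.0006 x -0.0127 -> world tilt deg -0.03539896125675134
band x [-0.0072  0.0021  0.0103] top z -0.0132
17.95 [0.59154098 0.20463668 0.23508085] [ 1.54910570e-01  5.40176590e-01  1.44036408e+00 -3.22545976e-04
  1.16172888e+00 -2.13392540e-01] 58.64296317100525 yaw 111.10957320212789 [-1.e-04 -7.e-04 -1.e+00]
```

View pics/w5.png

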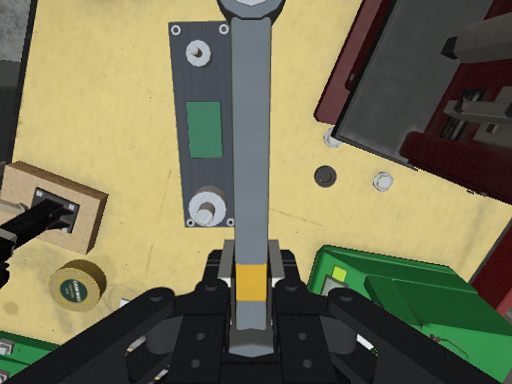

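The wrist view shows the fixture to the left of the lever, with the thick post tip near (205,213) and the thin post tip near (203,58). The fixture's yaw differs slightly from the lever's.

Run:
```python
from lev import *
z=np.load("w5.npz");W=z["W"];T=z["T"];s=manip.sense();M=R.from_quat(s["tool_rot"]).as_matrix()
cs=[]
for (u,v,w,rad,nm) in [(205,210,30,.009,"thick"),(200,55,25,.004,"thin")]:
    sl=(slice(max(v-w,0),v+w),slice(u-w,u+w)); P=W[sl].reshape(-1,3)
    for lo,hi,t in((.059,.066,"tip"),(.033,.039,"collar")):
        q=P[(P[:,2]>lo)&(P[:,2]<hi)]
        if len(q)<4: print(nm,t,len(q));continue
        (c,r)=cv2.minEnclosingCircle(q[:,:2].astype(np.float32)); print(nm,t,len(q),np.round(c,4),round(r,4),q.mean(0).round(4))
        if t=="tip": cs.append(np.array(c))
a,b=cs; v=b-a; print("dist",np.linalg.norm(v),"ang",np.degrees(np.arctan2(v[1],v[0])))
# plate edges angle
m=(W[...,2]>.009)&(W[...,2]<.0155)&(np.hypot(W[...,0]-.53,W[...,1]-.217)<.14); m=cv2.morphologyEx(m.astype(np.uint8),cv2.MORPH_OPEN,np.ones((3,3)))>0
print("plate",cv2.minAreaRect(W[m][:,:2].astype(np.float32)))
for p in cs: print("in tool", ((np.r_[p,.062]-s["tcp_pos"])@M).round(4))
im=z["im"]; 
cv2.imwrite("pics/w5c.png",np.hstack([cv2.resize(im[30:80,175:225],(380,380),interpolation=cv2.INTER_CUBIC),cv2.resize(im[185:235,180:230],(380,380),interpolation=cv2.INTER_CUBIC)])[:,:,::-1])
```

```text
thick tip 203 [0.561  0.1451] 0.0088 [0.5611 0.1461 0.0618]
thick collar 725 [0.5611 0.145 ] 0.0212 [0.561  0.1488 0.0366]
thin tip 70 [0.5025 0.2933] 0.0039 [0.5025 0.2936 0.0617]
thin collar 399 [0.5022 0.2939] 0.012 [0.5029 0.294  0.0366]
dist 0.15929909839422937 ang 111.55361635285868
plate ((0.5793522000312805, 0.23863331973552704), (0.17001323401927948, 0.2265576869249344), 21.67045021057129)
in tool [-0.0446 -0.0499  0.1732]
in tool [ 0.1147 -0.0511  0.1731]
```

View pics/w5c.png

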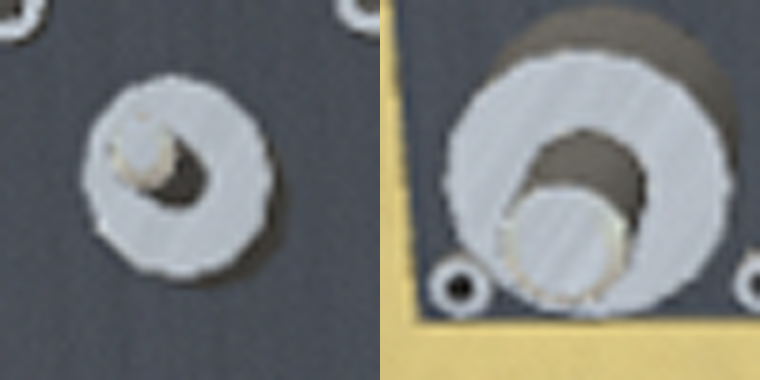

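>>> drive_tool --pt "0 0 0.006 0 0 -0.3 -1" --pt "0 0 0.012 0 0 0 -1" --pt "0 0 0.016 0 0 0 -1" --pt "0 0 0.016 0 0 0 -1" --pt "0 0 0.016 0 0 0 -1" --pt "0 0 0.01 0 0 0 -1" --pt "0 0 0.005 0 0 0 -1" --pt "0 0 0 0 0 0 -1" --pt "0 0 0 0 0 0 -1"

```text
t: 18.9
tcp_pos: [0.5922, 0.2053, 0.1547]
tool_rot: [0.563, 0.827, 0.0, 0.0]
force: [1.1, 0.3, -4.8]
finger_gap: 0.153
gripper_force: 58.6
```

```bash
cat > post.py <<'E'
from lev import *
s,M,d,W,T=lever()
print(s["t"],s["tcp_pos"],"F",s["force"].round(1),"yaw",np.degrees(np.arctan2(M[1,0],M[0,0])),M[2].round(4))
Tp=[]
for g,rad in(((.561,.145),.009),((.5025,.2935),.004)):
    q=W[(W[...,2]>.058)&(W[...,2]<.067)&(np.hypot(W[...,0]-g[0],W[...,1]-g[1])<.02)]
    c,r=cv2.minEnclosingCircle(q[:,:2].astype(np.float32)); print(len(q),np.round(c,4),round(r,4),np.median(q[:,2])); Tp.append((np.r_[c,.062]-s["tcp_pos"])@M)
print(np.round(Tp,4))
L=np.array([[-.0455,-.0004],[.1145,-.0007]]); Tp=np.array(Tp)[:,:2]
print("shift",(Tp.mean(0)-L.mean(0)).round(4),"wz",np.degrees(np.arctan2(*(Tp[1]-Tp[0])[::-1])-np.arctan2(*(L[1]-L[0])[::-1])))
E
python3 post.py
```

```text
bar lateral y=-0.0033 x -0.00041 widths [0.0136 0.0142 0.0137 0.0138 0.0138 0.0141 0.0139 0.0139] top z=-0.0001 x -0.0127 -> world tilt deg -0.007771777620637176
band x [-0.0073  0.0021  0.0103] top z -0.0132
18.9 [0.59215641 0.20533871 0.15472177] F [ 1.1  0.3 -4.8] yaw 111.49299046868597 [-2.e-04  1.e-03 -1.e+00]
348 [0.5614 0.1449] 0.0091 0.06182422814697218
139 [0.5022 0.2933] 0.0039 0.06170605854596087
[[-0.045  -0.0509  0.0927]
 [ 0.1148 -0.0516  0.0926]]
shift [ 0.0004 -0.0507] wz -0.1461138869316328
```

>>> drive_tool --pt "0 -0.005 0 0 0 -0.1 -1" --pt "0 -0.01 0 0 0 0 -1" --pt "0 -0.012 0 0 0 0 -1" --pt "0 -0.012 0 0 0 0 -1" --pt "0 -0.0077 0 0 0 0 -1" --pt "0 -0.004 0 0 0 0 -1" --pt "0 0 0 0 0 0 -1" --pt "0 0 0 0 0 0 -1"

```text
t: 19.75
tcp_pos: [0.5452, 0.1867, 0.1546]
tool_rot: [0.562, 0.827, 0.001, 0.0]
force: [0.4, 0.0, -4.0]
finger_gap: 0.152
gripper_force: 58.7
```

>>> drive_tool --pt "0 0 0.004 0 0 0 -1" --pt "0 0 0.008 0 0 0 -1" --pt "0 0 0.01 0 0 0 -1" --pt "0 0 0.01 0 0 0 -1" --pt "0 0 0.008 0 0 0 -1" --pt "0 0 0.004 0 0 0 -1" --pt "0 0 0 0 0 0 -1" --pt "0 0 0 0 0 0 -1" --pt "0 0 0 0 0 0 -1"

```text
t: 20.65
tcp_pos: [0.5449, 0.1867, 0.1108]
tool_rot: [0.562, 0.827, 0.0, 0.0]
force: [0.0, -0.3, -5.3]
finger_gap: 0.148
gripper_force: 58.7
```

Run:
```python
from lev import *
s,M,d,W,T=lever(); save(d,"w6")
print(s["t"],s["tcp_pos"],s["qd"].round(3),"F",s["force"].round(1),s["gripper_force"],"yaw",np.degrees(np.arctan2(M[1,0],M[0,0])),M[2].round(4))
for n,l,g in(("boss",[-.0455,-.0004,.013],(.5612,.145)),("eye",[.1145,-.0007,.013],(.5024,.2934))):
    p=s["tcp_pos"]+M@l; print(n,p.round(4),"err mm",((p[:2]-g)*1000).round(1),"height mm",(p[2]-.062)*1000)
t=snap("top");save(t,"top6");Wt=cloud(t)
sc=snap("scene");save(sc,"scene6")
m=(Wt[...,2]>.062)&(Wt[...,2]<.075)&(abs(Wt[...,1]+.42)<.03)&(abs(Wt[...,0]-.596)<.07); print("stop y range",W.shape,Wt[m].min(0),Wt[m].max(0))
hsv=cv2.cvtColor(t["image"],cv2.COLOR_RGB2HSV); b=(hsv[...,0]>100)&(hsv[...,0]<125)&(hsv[...,1]>120)&(Wt[...,2]>.05)&(Wt[...,2]<.07)&(Wt[...,1]<-.15)&(Wt[...,1]>-.45)
print("carrier rect",cv2.minAreaRect(Wt[b][:,:2].astype(np.float32)))
cv2.imwrite("pics/fin.png",np.vstack([t["image"][120:280,100:450],sc["image"][120:280,130:480]])[:,:,::-1])
```

```text
bar lateral y=-0.0027 x -0.00043 widths [0.0136 0.0142 0.0138 0.0137 0.0139 0.0138 0.0139 0.0139] top z=-0.0003 x -0.0128 -> world tilt deg -0.015889013005770416
band x [-0.0076  0.0021  0.0103] top z -0.0132
20.65 [0.54492561 0.18670721 0.11075641] [ 0.001 -0.005  0.001  0.     0.004 -0.001] F [ 0.  -0.3 -5.3] 58.66809904575348 yaw 111.60127642905971 [-2.e-04  1.e-03 -1.e+00]
boss [0.5613 0.1443 0.0978] err mm [ 0.1 -0.7] height mm 35.765652855978324
eye [0.5021 0.2929 0.0977] err mm [-0.3 -0.5] height mm 35.73140716757229
stop y range (384, 512, 3) [ 0.5377799  -0.43798647  0.06200316] [ 0.65162553 -0.39067368  0.07348779]
carrier rect ((0.5876988768577576, -0.30753588676452637), (0.09490165114402771, 0.21836112439632416), 4.179068088531494)
```

View pics/fin.png

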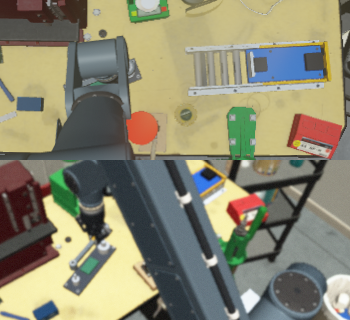

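The top view shows the carrier at the stop and the tin and carton in place. The scene view shows the lever level over the fixture. Hole errors are under 1 mm and the height above the tips is 35.7 mm, so I'm handing in.

```bash
python3 -c "
from station import manip
print(manip.sign_off())"
```

```text
the job is handed in; nothing more can be done
None
```

The carrier is home against the stop, and the lever is held still and level about 36 mm above the post tips, both holes within about 1 mm of the posts by wrist-camera measurement; I never moved near the collar, tin or carton, and the job was handed in at about 21 s.

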